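Clear the gauging mat and present the bearing block hole-up

ROBOT

A 6-joint arm with a two-finger parallel gripper is mounted at the origin on a cart in front of the work surface, level with it; the furniture and walls round the work are solid. World frame = base frame: x ahead of the robot, y to its left, z up, the work surface at z = 0. Lengths are in m, angles in rad, forces in N, time in s.
With the tool pointing down it reaches from about 0.275 to 0.75 m from the base axis. Payload 10.2 kg.
Tool frame: the origin (TCP) lies at the very end of the fingers, on their centre line; the grasp point (between the pads) lies 19 mm behind it; z points along the fingers, y is the line along which they close (so a half turn about z gives the same grasp; the last joint's range is limited). The gripper opens to 85 mm and grips with 20 to 120 N. Pads are 22 mm wide; open, the fingers measure 114 mm over their backs; the gripper's body (76 mm by 85 mm) begins 54 mm behind the grasp point. The pads swing forward as they close: fully open they stand 13 mm farther back than shut.
Start: joints at [-1.435, 0.313, 1.498, -0, 1.331, -0.223], TCP at [0.184, -0.492, 0.198] pointing down, gripper open.
Joint ranges: [-2.94, 2.94], [-0.97, 2.17], [0.19, 2.56], [-1.23, 4.37], [0.02, 3.11], [-2.88, 2.88]. Speed limits (rad/s): [2.39, 2.39, 3.01, 3.14, 3.14, 3.14].

INTERFACE

Orientations are given as a rotation vector (axis times angle).
In Python, from rig import * gives the robot as it stands. The module is installed in compiled form; this text tells all that it offers.
- The arm moves only by the shell command python3 -m jog 'ROWS' [OPENING] [FORCE]. ROWS is JSON, a list that holds one entry, the list of rows, each a list of 6 numbers: the shift along the tool's x, y, z normalised to -1 to 1, where 1 is 1 m, then the turn, a rotation vector about the tool's x, y, z normalised to -1 to 1, where 1 is 1.5 rad. In form: [[[tx, ty, tz, ax, ay, az], ...]]. A call has 1 to 12 rows; each row is the pose to reach, as a shift and turn from the pose commanded when the call began, along the tool's axes at that moment; what a row does not reach only later rows make up. A row lasts 1/8 s, in which the tool goes at most 62.5 mm and 10.7 degrees, less where a joint would pass 70% of its speed; a pose out of reach is approached as far as the arm can. A call with a number of a shift or a turn outside -1 to 1 is refused whole. A call with a gripper value outside its range is refused whole. OPENING is the opening, from -1 (shut) to 1 (fully open), set as the call begins (- or left out, the last holds). The fingers move at their own pace and stop on an object; FORCE is the grip in N (left out, the last holds). Time passes only in rows, so rows that repeat a pose let the fingers close. It gives the time, the measured TCP pose, the force, the opening and the grip force at its end, in the units of the state.
- state(): the state, without advancing time (a new reading comes with each control period).
- get_image(name): name is "side" or "top" or "wrist"; returns a dict with "frame" (400x640x3 uint8, red, green, blue), "fx", "fy", "cx", "cy" (pixels), "R" (3x3) and "t" (3): a world point X has camera coordinates R X + t. Camera axes: x right, y down, z forward; pixel columns grow to the right and rows downward; lengths in m; the calibration is good to about 2 mm. A picture is of the moment at which its call begins. There is no depth.
- sign_off(): hands the job in; it is judged then, once.
The state is a dict: "time_s": time; "joints": joint angles; "qvel": joint speeds; "joint_efforts": joint torques, N m; "ee_pos": TCP position; "tool_rot": TCP orientation; "wrist_force": force on the tool from outside, world axes, zero at the start; "ft_torque": the same for the moment, N m; "opening": opening from 0.0 (shut) to 1.0 (fully open); "grasp_force": force on a finger pad.
Only numpy, scipy, OpenCV 4.12 (cv2) and the standard library are available. Lean on these libraries where they do the work, as an engineer would, in place of code of your own. Each camera call takes 0.05 s, during which the arm holds its last target. There are 200 camera calls.

TASK

Clear the gauging mat first by hanging the ring gauge over its upright post, down on the post's foot, and let go of it there. Then pick up the bearing block, find the one face with the blind hole, turn the block so that the hole faces straight up, and hold it still like that about 15 cm above the middle of the mat for a colleague's plug gauge: finish while holding it there, do not put it down. Leave the caliper, the plug gauge and the hand counter where they lie.

Things in the scene. Friction and masses are not known exactly. Their poses are not given: they have to be found in the camera images.
- ring_center (a point): Centre of the ring gauge, a loose plain steel ring, 52 mm outside diameter, bore about 20 mm, 15 mm high, lying flat on the mat at the start. The point lies on its axis, half-way up; z is the axis of the bore.
- ring_gauge: The ring gauge itself; its origin is the centre of its underside.
- post_foot (a point): The ring post, fixed: a round dark steel foot, 68 mm diameter and 6 mm high, with one upright round post of 13 mm diameter and a domed end in its middle; the end of the post is 40 mm above the table. The point lies on the post's axis at the top of the foot. Where it stands and the side of the mat it is on vary.
- mat_center (a point): The gauging mat, fixed: a square black rubber pad 100 x 100 mm, 3 mm thick, flat on the table. The point is the centre of its top.
- block_center (a point): Middle of the bearing block, a loose plain aluminium block: 52 mm high (its z, standing on the table), 40 mm wide (its y, plain faces to grip), 44 mm long (its x). Its +x face has in its middle a round blind hole, 18 mm wide, 26 mm deep; the other faces are closed. The hole starts level and looks in any direction round the compass.
- bearing_block: The bearing block itself, about 0.25 kg; its origin is the centre of the underside it stands on at the start, 26 mm below block_center, axes the same. Mind the tall furniture round it when leaning the hand: a monitor beyond x = 0.75 m, a laptop left of y = 0.26 m, a big machine at the right beyond x = 0.55 m and y = -0.4 m.
- caliper_c (a point): A loose vernier caliper, 70 x 228 x 14 mm, lying beyond the block; leave it alone.
- plug_gauge_c (a point): A loose plug gauge, a black-gripped steel rod 95 mm long and 17 mm thick, beyond the block; leave it alone.
- counter_c (a point): A loose grey hand counter with keys, 105 x 48 x 22 mm, beyond the block; leave it alone.

How it is judged:
On the way, in this order (a step that is already met when the one before it is completed fails the run):
1. the ring gauge hangs on the post, down on its foot and let go, the block not yet lifted (horizontal distance between ring_center and post_foot below 0.008 m and z of ring_center in the frame of post_foot below 0.012 m and angle between ring_center's own z axis and vertical below 0.12 rad and contact force between ring_gauge and the fingers below 0.1 N and height (world z) of block_center below 0.04 m), for 0.2 s.
2. the block is lifted by the fingers (height (world z) of block_center above 0.07 m and contact force between bearing_block and the fingers above 0.5 N), for 0.2 s.
At the end, for the whole second after the job is handed in: The fingers hold the bearing block still, its hole within 15 degrees of straight up, its centre 9 to 22 cm above the mat and within 5 cm of the mat's centre sideways; the ring gauge lies let go on the foot of its post, the post through its bore (horizontal distance between ring_center and post_foot below 0.008 m and z of ring_center in the frame of post_foot below 0.012 m and angle between ring_center's own z axis and vertical below 0.12 rad and contact force between ring_gauge and the fingers below 0.1 N and angle between block_center's own x axis and vertical below 0.26 rad and horizontal distance between block_center and mat_center below 0.05 m and z of block_center in the frame of mat_center between 0.09 and 0.22 m and contact force between bearing_block and the fingers above 0.5 N and linear speed of bearing_block below 0.03 m/s and angular speed of bearing_block below 0.2 rad/s); the arm keeps its last pose, push and grip.
It fails at once if the caliper is disturbed (moved more than 3 cm) (distance of caliper_c from where it was at the start of the episode above 0.03 m).
It fails at once if the plug gauge is disturbed (moved more than 3 cm) (distance of plug_gauge_c from where it was at the start of the episode above 0.03 m).
It fails at once if the hand counter is disturbed (moved more than 3 cm) (distance of counter_c from where it was at the start of the episode above 0.03 m).
It also fails if it takes over 54 s, if anything falls off the work surface, if the arm or the gripper's body presses on something with over 40 N, if the wrist force passes 120 N, or if a joint passes its speed limit or range.

## Working session

There is one attempt and no reset: what is moved stays moved. The work goes in short steps, Python scripts to look and compute and a shell command to move; the robot and the scene stay as the last step left them, time stands still between calls to the robot, and variables do not carry over. Pictures are saved under pics/ and viewed, at most 10 in all, crops included, and the job is handed in when it is done.

```bash
mkdir -p pics; cat > h.py <<'E'
from rig import *
import numpy as np, cv2
from scipy.spatial.transform import Rotation as Ro
def grab(n,f=None):
    im=get_image(n)
    if f: cv2.imwrite('pics/'+f,im['frame'][:,:,::-1])
    return im
def ray(im,u,v,z):
    R=np.array(im['R']);t=np.array(im['t']);c=-R.T@t
    d=R.T@np.array([(u-im['cx'])/im['fx'],(v-im['cy'])/im['fy'],1]);return c+d*(z-c[2])/d[2]
def proj(im,X):
    p=np.array(im['R'])@np.array(X)+np.array(im['t']);return np.array([im['fx']*p[0]/p[2]+im['cx'],im['fy']*p[1]/p[2]+im['cy']])
def rows(target,rv):
    s=state();T=Ro.from_rotvec(s['tool_rot'])
    return (T.inv().apply(np.array(target)-s['ee_pos'])).round(4),((T.inv()*Ro.from_rotvec(rv)).as_rotvec()/1.5).round(4)
E
python3 - <<'E'
from h import *
for n in('top','side'):
    im=grab(n,n+'1.png');print(n,im['fx'],-np.array(im['R']).T@im['t'],np.array(im['R']).round(2).tolist())
s=state();print(s)
E
```

```text
top 453.58928491848553 [ 0.4919296  -0.02918501  0.98240624] [[-0.02, -1.0, 0.01], [-1.0, 0.02, -0.08], [0.08, -0.01, -1.0]]
side 402.5196951555122 [0.2157913  0.65585754 0.51836082] [[-0.91, -0.42, -0.02], [-0.2, 0.48, -0.86], [0.37, -0.77, -0.52]]
{'time_s': 0.1, 'joints': array([-1.43539586e+00,  3.13397830e-01,  1.49836914e+00,  3.06893815e-05,
        1.33100825e+00, -2.23441326e-01]), 'qvel': array([ 0.00078231, -0.00202707, -0.00120107,  0.0016292 ,  0.00024107,
       -0.00037442]), 'joint_efforts': array([ 2.35752617e-03, -4.12898755e+01, -2.60142589e+01, -2.23360885e-04,
        3.03026362e-03, -9.31623163e-06]), 'ee_pos': array([ 0.18431379, -0.49129305,  0.19768737]), 'tool_rot': array([-3.09000219e+00, -5.60426099e-01, -1.28471862e-04]), 'wrist_force': array([-0.59510769,  0.55819046, -0.73587446]), 'ft_torque': array([ 0.00226618, -0.03276606, -0.00094198]), 'grasp_force': 0.0, 'opening': 1.000267205389083}
```

View pics/top1.png

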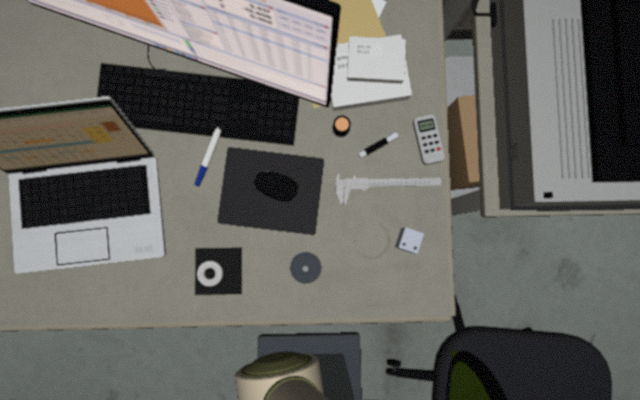

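View pics/side1.png

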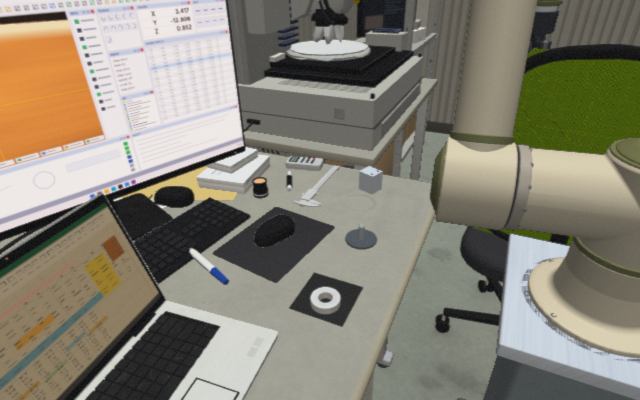

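Top view: ring at about (210,274), mat centre (219,271), post (305,267), block (410,240), with the caliper at (390,183) above it. Side view: ring (325,300), post (361,238), block (370,180). Next I'll measure and zoom in on the block.

```bash
python3 - <<'E'
from h import *
t=grab('top');s=grab('side')
f=t['frame'];a=cv2.resize(f[215:265,385:435],(400,400),interpolation=cv2.INTER_CUBIC)
g=s['frame'];b=cv2.resize(g[155:205,345:395],(400,400),interpolation=cv2.INTER_CUBIC)
cv2.imwrite('pics/blk.png',np.hstack([a,b])[:,:,::-1])
gr=cv2.cvtColor(f,cv2.COLOR_RGB2GRAY)
def blob(m,x0,y0,x1,y1):
    k=np.zeros_like(m);k[y0:y1,x0:x1]=m[y0:y1,x0:x1]
    c=max(cv2.findContours(k,0,2)[0],key=cv2.contourArea);return cv2.minAreaRect(c),cv2.minEnclosingCircle(c),cv2.boundingRect(c)
w=blob((gr>120).astype(np.uint8),198,255,232,290);print('ring',w[1],ray(t,*w[1][0],.018))
m=blob((gr<60).astype(np.uint8),185,240,250,302);print('mat',m[0],ray(t,*m[0][0],.003))
p=blob((gr<105).astype(np.uint8),280,245,330,290);print('foot',p[1],ray(t,*p[1][0],.006))
k=blob((gr>165).astype(np.uint8),390,222,428,258);print('block',k[0],k[2],ray(t,*k[0][0],.052))
for n,q in(('ring',ray(t,*w[1][0],.018)),('foot',ray(t,*p[1][0],.006)),('blk',ray(t,*k[0][0],.052))):print(n,proj(s,q))
E
```

```text
ring ((209.19911193847656, 273.0177001953125), 12.696878433227539) [0.43112005 0.19576841 0.018     ]
mat ((218.0, 270.5), (45.0, 44.0), 90.0) [0.43512662 0.18053725 0.003     ]
foot ((305.24285888671875, 267.3143005371094), 16.01750946044922) [ 0.43829525 -0.00584838  0.006     ]
block ((411.4000244140625, 239.80001831054688), (18.34120750427246, 20.23857307434082), 18.434947967529297) (400, 228, 23, 25) [ 0.49245177 -0.22549449  0.052     ]
ring [323.7894802  297.26223609]
foot [359.67657226 237.86312254]
blk [369.67086168 171.00043052]
```

View pics/blk.png

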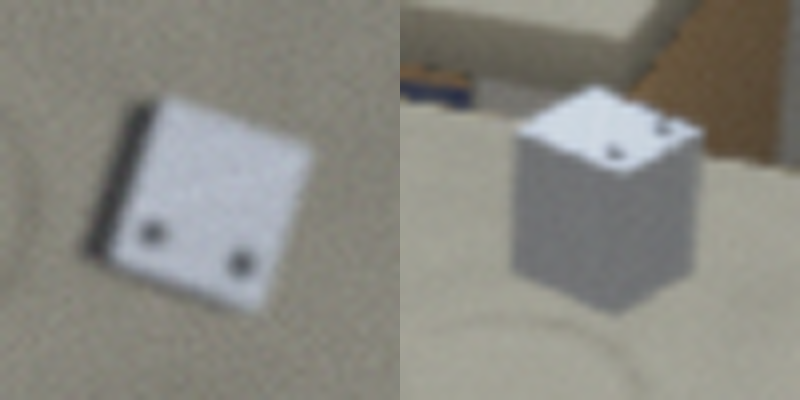

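No hole shows on the two faces the side camera sees (+y side and robot side). The block's long axis points about yaw -18°, so the hole should be on the far face. I'll check that later with the wrist camera, and now go above the ring.

```bash
python3 - <<'E'
from h import *
print(rows([.431,.196,.17],[-3.09,-.56,0]))
im=get_image('wrist');s=state();T=Ro.from_rotvec(s['tool_rot']);c=-np.array(im['R']).T@im['t'];print('cam in tool',T.inv().apply(c-s['ee_pos']),'axis',T.inv().apply(np.array(im['R'])[2]))
E
```

```text
(array([ 0.4723, -0.557 ,  0.0284]), array([0.0003, 0.    , 0.0001]))
cam in tool [ 8.17844066e-02  8.83473169e-05 -1.74589443e-01] axis [-3.18240794e-01  6.26499743e-04  9.48009707e-01]
```

```bash
python3 -m jog '[[[0.472,-0.557,0.028,0,0,0],[0.472,-0.557,0.028,0,0,0],[0.472,-0.557,0.028,0,0,0],[0.472,-0.557,0.028,0,0,0],[0.472,-0.557,0.028,0,0,0],[0.472,-0.557,0.028,0,0,0],[0.472,-0.557,0.028,0,0,0],[0.472,-0.557,0.028,0,0,0],[0.472,-0.557,0.028,0,0,0],[0.472,-0.557,0.028,0,0,0],[0.472,-0.557,0.028,0,0,0],[0.472,-0.557,0.028,0,0,0]]]' 1 40
python3 -m jog '[[[0,0,0,0,0,0],[0,0,0,0,0,0],[0,0,0,0,0,0]]]'
python3 - <<'E'
from h import *
s=state();print(s['ee_pos'],s['tool_rot'],s['joints'])
im=grab('wrist','w1.png')
print(proj(im,[.431,.196,.018]),proj(im,[.435,.1805,.003]))
E
```

```text
time_s: 1.75
ee_pos: [0.4309, 0.1983, 0.1699]
tool_rot: [-3.091, -0.563, 0.0]
wrist_force: [0.2, -0.9, -0.6]
opening: 1.002
grasp_force: 0.0
time_s: 2.12
ee_pos: [0.4306, 0.1948, 0.1704]
tool_rot: [3.092, 0.558, 0.0]
wrist_force: [0.9, -0.3, 0.5]
opening: 0.999
grasp_force: 0.0
[0.43061742 0.19484386 0.1703596 ] [3.09151783e+00 5.58432168e-01 2.29371254e-04] [ 1.76324029e-01  2.22698118e-01  1.69162095e+00 -4.61806934e-05
  1.22712746e+00  1.38972263e+00]
[318.10986525 170.1623047 ] [334.01044792 168.19500658]
```

View pics/w1.png

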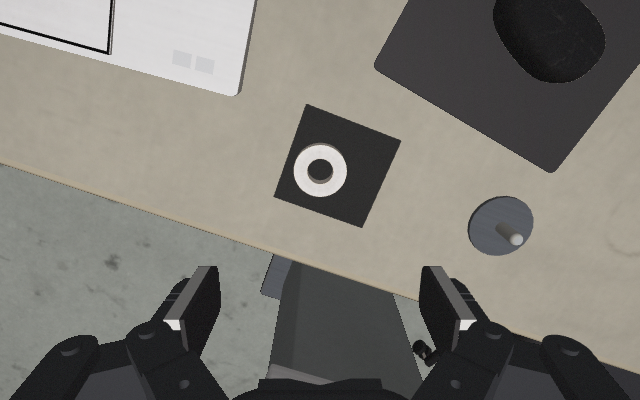

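Wrist view: ring at (320,170), foot around (500,226), post tip (516,239), laptop corner (240,95), so the fingers have room. I'll refine both by mask.

```bash
python3 - <<'E'
from h import *
im=grab('wrist');f=im['frame'];g=cv2.cvtColor(f,cv2.COLOR_RGB2GRAY)
k=np.zeros_like(g);k[135:205,285:355]=g[135:205,285:355]>150
c=max(cv2.findContours(k,0,2)[0],key=cv2.contourArea);e=cv2.fitEllipse(c);r=ray(im,*e[0],.018);print('ring',e,r)
hsv=cv2.cvtColor(f,cv2.COLOR_RGB2HSV)
k=np.zeros_like(g);k[185:265,455:545]=(g[185:265,455:545]<115)
c=max(cv2.findContours(cv2.morphologyEx(k,cv2.MORPH_CLOSE,np.ones((15,15))),0,2)[0],key=cv2.contourArea);e=cv2.fitEllipse(cv2.convexHull(c));p=ray(im,*e[0],.006);print('foot',e,p,'tip',ray(im,516,239,.038), 'proj tip',proj(im,[*p[:2],.038]))
print(rows([*r[:2],.006],state()['tool_rot']))
E
```

```text
ring ((319.76861572265625, 170.46490478515625), (51.04534149169922, 52.20384979248047), 92.81463623046875) [0.4313479  0.19443688 0.018     ]
foot ((499.85107421875, 225.27732849121094), (57.457359313964844, 67.42957305908203), 63.96976089477539) [ 0.43948824 -0.00481488  0.006     ] tip [ 0.43874089 -0.00513243  0.038     ] proj tip [516.11381242 238.233991  ]
(array([0.0003, 0.0007, 0.1644]), array([0., 0., 0.]))
```

```bash
python3 -m jog '[[[0,0.001,0.06,0,0,0],[0,0.001,0.11,0,0,0],[0,0.001,0.14,0,0,0],[0,0.001,0.155,0,0,0],[0,0.001,0.164,0,0,0],[0,0.001,0.164,0,0,0],[0,0.001,0.164,0,0,0]]]'
python3 -m jog '[[[0,0,0,0,0,0],[0,0,0,0,0,0],[0,0,0,0,0,0],[0,0,0,0,0,0],[0,0,0,0,0,0],[0,0,0,0,0,0],[0,0,0,0,0,0],[0,0,0,0,0,0]]]' -1 40
python3 -m jog '[[[0,0,-0.03,0,0,0],[0,0,-0.07,0,0,0],[0,0,-0.10,0,0,0],[0,0,-0.10,0,0,0],[0,0,-0.10,0,0,0],[0,0,-0.10,0,0,0]]]'
python3 - <<'E'
from h import *
im=grab('wrist','w2.png');print(rows([.439,-.005,.106],state()['tool_rot']))
E
```

```text
time_s: 3.1
ee_pos: [0.4317, 0.1949, 0.0071]
tool_rot: [-3.091, -0.56, -0.003]
wrist_force: [0.7, 0.2, 0.2]
opening: 0.999
grasp_force: 0.0
time_s: 4.1
ee_pos: [0.4311, 0.1948, 0.0062]
tool_rot: [-3.091, -0.561, -0.0]
wrist_force: [-0.1, 0.4, 0.7]
opening: -0.002
grasp_force: 0.0
time_s: 4.85
ee_pos: [0.4305, 0.1946, 0.1052]
tool_rot: [-3.091, -0.561, 0.003]
wrist_force: [0.2, -0.2, -0.4]
opening: -0.0
grasp_force: 0.0
(array([-0.0622,  0.1899, -0.0006]), array([0., 0., 0.]))
```

View pics/w2.png

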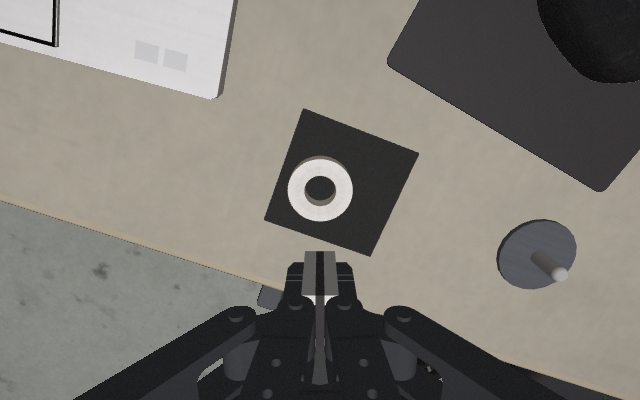

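The fingers shut empty: when open the pads stand back and passed over the ring, which still lies at (320,189) on the mat. I'll pre-shape the opening to about 58 mm and see where the tips really are.

```bash
python3 -m jog '[[[0,0,0,0,0,0],[0,0,0,0,0,0],[0,0,0,0,0,0],[0,0,0,0,0,0],[0,0,0,0,0,0],[0,0,0,0,0,0]]]' 0.36 40
python3 - <<'E'
from h import *
im=grab('wrist');f=im['frame'];g=cv2.cvtColor(f,cv2.COLOR_RGB2GRAY)
k=np.zeros_like(g);k[135:232,275:365]=g[135:232,275:365]>150
c=max(cv2.findContours(k,0,2)[0],key=cv2.contourArea);e=cv2.fitEllipse(c);print('ring',e,ray(im,*e[0],.018),state()['ee_pos'],state()['opening'])
T=Ro.from_rotvec(state()['tool_rot']);p=state()['ee_pos']
for z in (0,-.005,-.01,-.015):print(z,proj(im,p+T.apply([.011,.029,z])),proj(im,p+T.apply([.011,0,z])),proj(im,p+T.apply([.011,.0425,z])))
cv2.imwrite('pics/w3.png',cv2.resize(f[220:360,180:460],(800,400),interpolation=cv2.INTER_CUBIC)[:,:,::-1])
E
```

```text
time_s: 5.65
ee_pos: [0.431, 0.1948, 0.1062]
tool_rot: [-3.091, -0.561, 0.0]
wrist_force: [0.7, 0.5, -0.2]
opening: 0.678
grasp_force: 0.0
ring ((319.572265625, 190.20895385742188), (61.088871002197266, 63.97163772583008), 92.3016357421875) [0.43156884 0.19456004 0.018     ] [0.43105093 0.19476387 0.10620647] 0.6797019641003543
0 [372.83982108 219.88038821] [319.02137948 219.8500841 ] [397.88892935 219.89449288]
-0.005 [374.22379228 223.46254466] [319.01434618 223.43188806] [399.92021177 223.47681332]
-0.01 [375.68120247 227.23478451] [319.00693962 227.20378019] [402.05927587 227.24921494]
-0.015 [377.21805642 231.21264998] [318.99912927 231.18130508] [404.31493395 231.22723886]
```

View pics/w3.png

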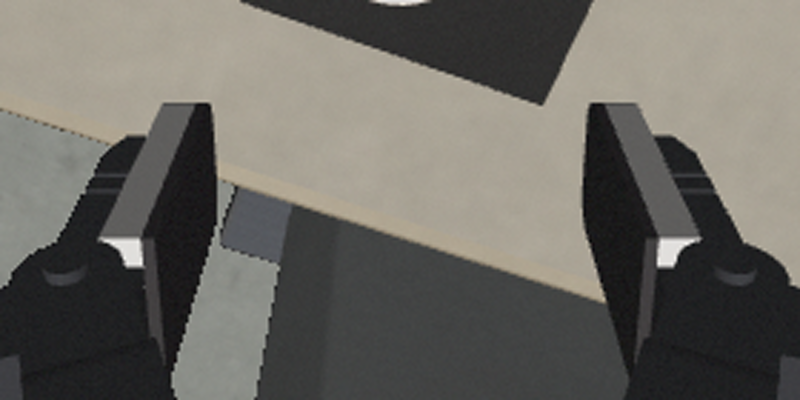

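The pads show no contact with the ring. In this view the pad ends are at about row 256, ±65 px, which is about 35 mm behind the nominal TCP at this opening. I'll descend in stages and confirm with the side camera.

```bash
python3 -m jog '[[[0,0,0.05,0,0,0],[0,0,0.09,0,0,0],[0,0,0.1,0,0,0],[0,0,0.1,0,0,0],[0,0,0.1,0,0,0]]]'
python3 - <<'E'
from h import *
im=grab('side');s=state();print(s['ee_pos'])
f=im['frame'];x,y=270,220
for z in (0,-.01,-.02,-.03): print(z,(proj(im,s['ee_pos']+np.array([0,0,-z]))-[x,y])*6.6)
cv2.imwrite('pics/s2.png',cv2.resize(f[220:310,270:390],None,fx=6.6,fy=6.6,interpolation=cv2.INTER_CUBIC)[:,:,::-1])
E
```

```text
time_s: 6.32
ee_pos: [0.4321, 0.195, 0.0076]
tool_rot: [-3.091, -0.561, -0.004]
wrist_force: [-0.0, -0.3, -0.7]
opening: 0.682
grasp_force: 0.0
[0.43196747 0.19495175 0.00754679]
0 [353.92328244 536.03184517]
-0.01 [353.36410941 508.19637576]
-0.02 [352.79657133 479.94449679]
-0.03 [352.22047909 451.26679382]
```

View pics/s2.png

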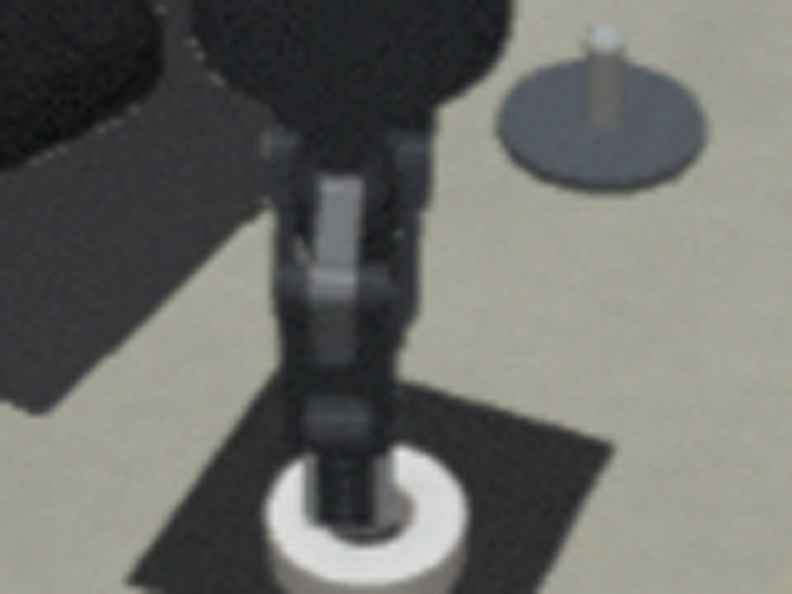

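The side view shows the near finger's tip at crop (345,525), overlapping the ring's top from above. That fits the pads ending well above the TCP. I'll compute its height.

```bash
python3 - <<'E'
from h import *
im=grab('side');s=state();T=Ro.from_rotvec(s['tool_rot'])
for z in (-.01,-.02,-.025,-.03,-.035): print(z,(proj(im,s['ee_pos']+T.apply([0,-.033,z]))-[270,220])*6.6)
E
python3 -m jog '[[[0,0,0.01,0,0,0],[0,0,0.02,0,0,0],[0,0,0.02,0,0,0],[0,0,0.02,0,0,0]]]'
```

```text
-0.01 [345.41300743 603.67709975]
-0.02 [344.84977614 574.98395769]
-0.025 [344.56485016 560.4687457 ]
-0.03 [344.27768257 545.83933739]
-0.035 [343.98824681 531.0943798 ]
time_s: 6.92
ee_pos: [0.4311, 0.1948, -0.0138]
tool_rot: [-3.091, -0.561, 0.0]
wrist_force: [0.1, -0.4, -0.5]
opening: 0.684
grasp_force: 0.0
```

Two views agree: the pad ends are about 36 mm behind the TCP. I need about 14 mm more.

```bash
python3 -m jog '[[[0,0,0.007,0,0,0],[0,0,0.013,0,0,0],[0,0,0.013,0,0,0],[0,0,0.013,0,0,0]]]'
python3 -m jog '[[[0,0,0,0,0,0],[0,0,0,0,0,0],[0,0,0,0,0,0],[0,0,0,0,0,0],[0,0,0,0,0,0]]]' -1 40
python3 -m jog '[[[0,0,-0.03,0,0,0],[0,0,-0.06,0,0,0],[0,0,-0.06,0,0,0],[0,0,-0.06,0,0,0],[0,0,-0.06,0,0,0]]]'
python3 - <<'E'
from h import *
im=grab('wrist','w4.png');s=state();print(rows([.439,-.005,s['ee_pos'][2]],s['tool_rot']))
cv2.imwrite('pics/w4.png',im['frame'][100:400,100:600,::-1])
E
```

```text
time_s: 7.42
ee_pos: [0.4311, 0.1948, -0.0268]
tool_rot: [3.091, 0.561, 0.0]
wrist_force: [-0.3, -0.0, -0.4]
opening: 0.685
grasp_force: 0.0
time_s: 8.05
ee_pos: [0.4312, 0.1948, -0.0263]
tool_rot: [3.091, 0.561, 0.001]
wrist_force: [-1.4, -1.0, 4.8]
opening: 0.58
grasp_force: 40.8
time_s: 8.68
ee_pos: [0.4304, 0.1946, 0.0322]
tool_rot: [-3.091, -0.561, 0.003]
wrist_force: [-1.1, -0.2, -1.6]
opening: 0.583
grasp_force: 42.5
(array([-0.0622,  0.1899,  0.    ]), array([0., 0., 0.]))
```

Ring gripped (opening 0.58, 42 N). Moving over the post.

```bash
python3 -m jog '[[[-0.062,0.19,0,0,0,0],[-0.062,0.19,0,0,0,0],[-0.062,0.19,0,0,0,0],[-0.062,0.19,0,0,0,0],[-0.062,0.19,0,0,0,0],[-0.062,0.19,0,0,0,0],[-0.062,0.19,0,0,0,0]]]'
python3 - <<'E'
from h import *
im=grab('wrist');s=state();print(s['ee_pos']);T=Ro.from_rotvec(s['tool_rot'])
a=cv2.resize(im['frame'][180:280,250:390],(560,400),interpolation=cv2.INTER_CUBIC)
q=lambda X:((proj(im,X)-[250,180])*4).round()
z=s['ee_pos'][2]+.0295
print('bore top exp',q([*s['ee_pos'][:2],z+.015]),'post tip',q([.439,-.005,.040]),'bottom',q([*s['ee_pos'][:2],z]), rows([.439,-.005,.04],s['tool_rot']))
cv2.imwrite('pics/w5.png',a[:,:,::-1])
E
```

```text
time_s: 9.6
ee_pos: [0.4396, -0.0038, 0.0331]
tool_rot: [-3.09, -0.563, 0.0]
wrist_force: [-0.8, -0.3, -1.9]
opening: 0.574
grasp_force: 42.6
[ 0.43962759 -0.00390771  0.0331307 ]
bore top exp [277. 412.] post tip [283. 263.] bottom [277. 342.] (array([-0.001 ,  0.0008, -0.0069]), array([0., 0., 0.]))
```

View pics/w5.png

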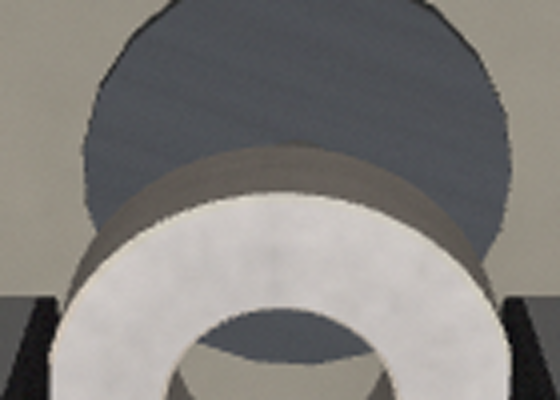

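The ring is held with its axis at column ~280 of this crop and the foot centred near column 297, so I need a small correction. I'll measure the foot again from here.

```bash
python3 - <<'E'
from h import *
im=grab('wrist');f=im['frame'].astype(int);s=state();print(s['ee_pos'])
blue=(f[:,:,2]-f[:,:,0]>3).astype(np.uint8)
k=np.zeros_like(blue);k[150:260,250:400]=blue[150:260,250:400]
k=cv2.morphologyEx(k,cv2.MORPH_OPEN,np.ones((3,3)))
c=max(cv2.findContours(k,0,1)[0],key=cv2.contourArea)[:,0];print(c.min(0),c.max(0))
# outer rim points: cast on z=.006, robust circle r=.034
P=np.array([ray(im,u,v,.006)[:2] for u,v in c if v<235])
from scipy.optimize import least_squares
r=least_squares(lambda q:np.hypot(*(P-q).T)-.034,[.439,-.005],loss='soft_l1',f_scale=.0005);d=abs(r.fun)
print(r.x,np.mean(d<.001),len(P))
t=grab('side');g=cv2.cvtColor(t['frame'],cv2.COLOR_RGB2GRAY)
for z in(.006,.04):print(proj(t,[*r.x,z]),proj(t,[.439,-.005,z]))
print(rows([*r.x,.04],s['tool_rot']))
E
```

```text
[ 0.43965809 -0.00409285  0.03317402]
[271 173] [376 242]
[ 0.43653976 -0.00819742] 0.5423076923076923 260
[360.82986567 237.45426394] [359.22793038 238.00325357]
[361.36708195 224.29481218] [359.73272045 224.83075349]
(array([-0.0043,  0.0026, -0.0068]), array([ 0.    , -0.    , -0.0001]))
```

```bash
python3 - <<'E'
from h import *
from scipy.optimize import least_squares
im=grab('wrist');f=im['frame'].astype(int);s=state();print(s['ee_pos'])
blue=(f[:,:,2]-f[:,:,0]>3).astype(np.uint8)
k=np.zeros_like(blue);k[150:260,250:400]=blue[150:260,250:400]
k=cv2.morphologyEx(k,cv2.MORPH_OPEN,np.ones((3,3)))
c=max(cv2.findContours(k,0,1)[0],key=cv2.contourArea)[:,0]
# outer rim: leftmost/rightmost of each row above row 225
q=[]
for v in range(174,236):
    u=np.where(k[v])[0]
    if len(u): q.append((u.min(),v));q.append((u.max()+1,v))
print([ (v,np.where(k[v])[0].min(),np.where(k[v])[0].max()) for v in range(175,236,12)])
P=np.array([ray(im,u,v,.006)[:2] for u,v in q])
r=least_squares(lambda a:np.hypot(*(P-a[:2]).T)-.034,[.439,-.005],loss='cauchy',f_scale=.0005)
print(r.x,np.mean(abs(r.fun)<.7e-3))
r=least_squares(lambda a:np.hypot(*(P-a[:2]).T)-a[2],[.439,-.005,.034],loss='cauchy',f_scale=.0005)
print(r.x,np.mean(abs(np.hypot(*(P-r.x[:2]).T)-r.x[2])<.7e-3))
# held ring outer columns
g=cv2.cvtColor(im['frame'],cv2.COLOR_RGB2GRAY);w=g>165
k=np.zeros_like(g);k[225:330,255:385]=w[225:330,255:385]
c=max(cv2.findContours(k,0,1)[0],key=cv2.contourArea);e=cv2.fitEllipse(cv2.convexHull(c));print(e,cv2.boundingRect(c),'ringtop',ray(im,*e[0],s['ee_pos'][2]+.0445))
E
```

```text
[ 0.43967819 -0.00441926  0.03318186]
[(175, np.int64(306), np.int64(341)), (187, np.int64(285), np.int64(360)), (199, np.int64(276), np.int64(369)), (211, np.int64(272), np.int64(374)), (223, np.int64(271), np.int64(376)), (235, np.int64(273), np.int64(373))]
[ 0.43705939 -0.00812238] 0.6854838709677419
[ 0.43839994 -0.00764754  0.0329981 ] 1.0
((319.6506652832031, 279.74969482421875), (103.6597900390625, 117.43549346923828), 90.12784576416016) (263, 228, 114, 102) ringtop [ 0.4412135  -0.00402568  0.07768186]
```

Foot measured from here: (0.4384, -0.0076), about 3 mm off the TCP. Correct for that, then lower guardedly.

```bash
python3 - <<'E'
from h import *
print(rows([.4384,-.0072,.033],state()['tool_rot']))
E
python3 -m jog '[[[-0.002,0.0022,0,0,0,0],[-0.002,0.0022,0,0,0,0],[-0.002,0.0022,0,0,0,0]]]'
python3 -m jog '[[[-0.0,0.0,0.012,0,0,0],[0,0,0.02,0,0,0],[0,0,0.026,0,0,0],[0,0,0.026,0,0,0]]]'
python3 - <<'E'
from h import *
im=grab('wrist');b=grab('side')
a=cv2.resize(im['frame'][200:350,240:400],(426,400),interpolation=cv2.INTER_CUBIC);c=cv2.resize(b['frame'][200:270,325:390],(371,400),interpolation=cv2.INTER_CUBIC)
cv2.imwrite('pics/c6.png',np.hstack([a,c])[:,:,::-1])
E
```

```text
(array([-0.0022,  0.0022,  0.0002]), array([0., 0., 0.]))
time_s: 10.18
ee_pos: [0.4386, -0.0078, 0.0332]
tool_rot: [3.091, 0.56, -0.0]
wrist_force: [0.2, 0.1, -0.7]
opening: 0.569
grasp_force: 42.6
time_s: 10.68
ee_pos: [0.4383, -0.0076, 0.0067]
tool_rot: [-3.091, -0.56, 0.002]
wrist_force: [-0.6, 0.7, -0.8]
opening: 0.579
grasp_force: 42.5
```

View pics/c6.png

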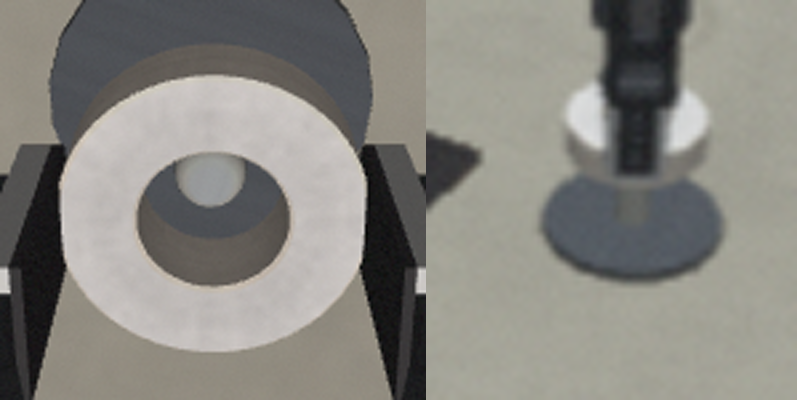

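The post tip shows inside the bore, laterally centred (column 211 against 213), and there is no contact force. Continue down.

```bash
python3 -m jog '[[[0,0,0.006,0,0,0],[0,0,0.012,0,0,0],[0,0,0.012,0,0,0]]]'
python3 -m jog '[[[0,0,0.007,0,0,0],[0,0,0.014,0,0,0],[0,0,0.016,0,0,0],[0,0,0.016,0,0,0]]]'
```

```text
time_s: 11.15
ee_pos: [0.4383, -0.0076, -0.0053]
tool_rot: [-3.091, -0.561, 0.002]
wrist_force: [-0.3, -0.0, -1.1]
opening: 0.577
grasp_force: 42.5
time_s: 11.65
ee_pos: [0.4386, -0.0076, -0.0209]
tool_rot: [-3.091, -0.561, 0.0]
wrist_force: [-0.9, -0.3, -2.1]
opening: 0.578
grasp_force: 42.6
```

```bash
python3 -m jog '[[[0,0,0,0,0,0],[0,0,0,0,0,0],[0,0,0,0,0,0],[0,0,0,0,0,0]]]' 1
python3 -m jog '[[[0,0,-0.03,0,0,0],[0,0,-0.09,0,0,0],[0,0,-0.13,0,0,0],[0,0,-0.13,0,0,0],[0,0,-0.13,0,0,0]]]'
python3 - <<'E'
from h import *
im=grab('wrist');s=state();print('ring exp',proj(im,[.4385,-.0076,.021]))
g=cv2.cvtColor(im['frame'],cv2.COLOR_RGB2GRAY);u,v=proj(im,[.4385,-.0076,.021]).astype(int)
k=np.zeros_like(g);k[v-45:v+45,u-45:u+45]=g[v-45:v+45,u-45:u+45]>150
c=max(cv2.findContours(k,0,2)[0],key=cv2.contourArea);e=cv2.fitEllipse(c);print('ring',e,ray(im,*e[0],.021))
a=np.radians(-18)/2
print(rows([.4925,-.2255,.12],np.pi*np.array([np.cos(a),np.sin(a),0])),s['joints'])
E
```

```text
time_s: 12.15
ee_pos: [0.4386, -0.0077, -0.0207]
tool_rot: [3.091, 0.561, 0.0]
wrist_force: [0.1, 0.6, 0.3]
opening: 1.002
grasp_force: 0.0
time_s: 12.78
ee_pos: [0.4381, -0.0075, 0.1084]
tool_rot: [-3.091, -0.56, 0.002]
wrist_force: [0.5, -0.5, -1.1]
opening: 0.998
grasp_force: 0.0
ring exp [319.44608404 190.46800349]
ring ((320.0594177246094, 189.9166717529297), (61.37297821044922, 63.96657180786133), 90.6162338256836) [ 0.43909392 -0.00789133  0.021     ]
(array([-0.0254,  0.2233, -0.0122]), array([-0.0005,  0.0015,  0.4486])) [-2.85902051e-01  2.25692103e-01  1.86894198e+00 -1.12568257e-05
  1.04921895e+00  9.26151116e-01]
```

The ring sits on the foot, released. Now over to the block.

```bash
python3 -m jog '[[[-0.025,0.223,-0.03,0,0,0.449],[-0.025,0.223,-0.03,0,0,0.449],[-0.025,0.223,-0.03,0,0,0.449],[-0.025,0.223,-0.03,0,0,0.449],[-0.025,0.223,-0.03,0,0,0.449],[-0.025,0.223,-0.03,0,0,0.449],[-0.025,0.223,-0.03,0,0,0.449],[-0.025,0.223,-0.03,0,0,0.449]]]'
python3 - <<'E'
from h import *
im=grab('wrist','w7.png');s=state();print(s['ee_pos'],s['tool_rot'],s['joints'])
print(proj(im,[.4925,-.2255,.052]))
f=im['frame'];g=cv2.cvtColor(f,cv2.COLOR_RGB2GRAY);u,v=proj(im,[.4925,-.2255,.052]).astype(int)
k=np.zeros_like(g);k[v-50:v+50,u-60:u+60]=g[v-50:v+50,u-60:u+60]>165
c=max(cv2.findContours(k,0,2)[0],key=cv2.contourArea);b=cv2.boxPoints(cv2.minAreaRect(c));P=np.array([ray(im,*q,.052)[:2] for q in b]);print(b.round(),P.mean(0),[(np.linalg.norm(P[i]-P[i-1]),np.degrees(np.arctan2(*(P[i]-P[i-1])[::-1]))) for i in(0,1,2,3)])
E
```

```text
time_s: 13.82
ee_pos: [0.4935, -0.2244, 0.1391]
tool_rot: [-3.103, 0.49, 0.0]
wrist_force: [-0.2, 0.2, 0.5]
opening: 0.996
grasp_force: 0.0
[ 0.49353203 -0.22462683  0.13921741] [-3.10299259e+00  4.90652504e-01  2.61069292e-05] [-6.43297639e-01  4.02323964e-01  1.53129050e+00  3.70574756e-05
  1.20801532e+00  1.24113344e+00]
[320.75420469 192.0530142 ]
[[296. 218.]
 [298. 165.]
 [349. 167.]
 [347. 220.]] [ 0.49145671 -0.22656523] [(np.float64(0.04158245117238869), np.float64(69.52123345565182)), (np.float64(0.04376631491954205), np.float64(-21.371959423897668)), (np.float64(0.039525064923968574), np.float64(-110.34952743012862)), (np.float64(0.043871711350232004), np.float64(161.31756279882651))]
```

View pics/w7.png

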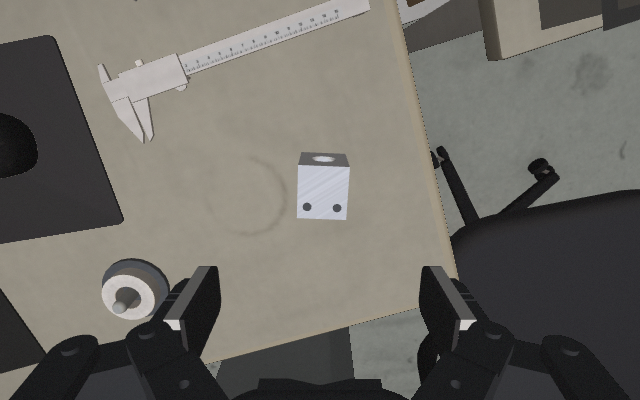

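Wrist view: the block's top is at (322,192) with two small marks, and the hole shows at (324,158) in the far face, so it faces away from the robot (yaw about -20°). The ring sits on the post at (133,293). Plan: lean the hand 40° with fingertips toward the robot, grip the y faces, lift, then pitch 90° so the hole looks up.

```bash
cat >> h.py <<'E'
def pose(yaw,pitch):  # tool x along yaw, z down, then turned about tool y
    y=np.radians(yaw);x=np.array([np.cos(y),np.sin(y),0]);z=np.array([0,0,-1.]);
    return Ro.from_matrix(np.stack([x,np.cross(z,x),z],1))*Ro.from_euler('y',pitch,degrees=True)
def plan(G,R,back=0,d=.052):
    return rows(np.array(G)+(d-back)*R.apply([0,0,1]),R.as_rotvec())
E
python3 - <<'E'
from h import *
R=pose(-20,-40)
for b in(.16,.0):print(plan([.4915,-.2266,.028],R,b))
E
```

```text
(array([0.0681, 0.005 , 0.0285]), array([ 0.0082, -0.4654,  0.0227]))
(array([-0.0347,  0.0013,  0.1511]), array([ 0.0082, -0.4654,  0.0227]))
```

```bash
python3 -m jog '[[[0.068,0.005,0.028,0.008,-0.465,0.023],[0.068,0.005,0.028,0.008,-0.465,0.023],[0.068,0.005,0.028,0.008,-0.465,0.023],[0.068,0.005,0.028,0.008,-0.465,0.023],[0.068,0.005,0.028,0.008,-0.465,0.023],[0.068,0.005,0.028,0.008,-0.465,0.023],[0.068,0.005,0.028,0.008,-0.465,0.023]]]' 1 60
python3 - <<'E'
from h import *
R=pose(-20,-40);s=state();print(s['joints'],s['ee_pos'],np.degrees((R.inv()*Ro.from_rotvec(s['tool_rot'])).magnitude()))
print(plan([.4915,-.2266,.028],R,0))
im=grab('wrist');print('block top expected',proj(im,[.4915,-.2266,.052]),'hole',proj(im,[.4915+.022*.94,-.2266-.022*.342,.026]))
g=cv2.cvtColor(im['frame'],cv2.COLOR_RGB2GRAY);u,v=proj(im,[.4915,-.2266,.052]).astype(int)
k=np.zeros_like(g);k[max(v-70,0):v+70,u-80:u+80]=g[max(v-70,0):v+70,u-80:u+80]>165
c=max(cv2.findContours(k,0,2)[0],key=cv2.contourArea);print(cv2.boundingRect(c),cv2.minAreaRect(c))
E
```

```text
time_s: 14.75
ee_pos: [0.5568, -0.2512, 0.1145]
tool_rot: [-2.807, 0.497, 1.011]
wrist_force: [-0.7, -0.1, 0.9]
opening: 1.001
grasp_force: 0.0
[-0.55336689  1.10093522  0.53118067 -0.15924094  2.18433081  1.32212963] [ 0.5567723  -0.25119302  0.11452706] 0.4106823096635812
(array([ 0.0011, -0.0008,  0.1631]), array([ 0.0002, -0.0046, -0.0012]))
block top expected [317.98876538 206.29395355] hole [317.88948952 164.31199676]
(237, 136, 160, 116) ((316.5, 193.49996948242188), (158.99996948242188, 114.99998474121094), 0.0)
```

```bash
python3 -m jog '[[[0.001,-0.001,0.05,0,0,0],[0.001,-0.001,0.09,0,0,0],[0.001,-0.001,0.12,0,0,0],[0.001,-0.001,0.145,0,0,0],[0.001,-0.001,0.163,0,0,0],[0.001,-0.001,0.163,0,0,0],[0.001,-0.001,0.163,0,0,0]]]'
python3 -m jog '[[[0,0,0,0,0,0],[0,0,0,0,0,0],[0,0,0,0,0,0],[0,0,0,0,0,0],[0,0,0,0,0,0],[0,0,0,0,0,0]]]' -1 60
python3 - <<'E'
from h import *
R=pose(-20,-40);print(rows(state()['ee_pos']+[-.05,0,.16],R.as_rotvec()))
E
```

```text
time_s: 15.68
ee_pos: [0.4601, -0.215, -0.0128]
tool_rot: [-2.805, 0.497, 1.015]
wrist_force: [0.5, -0.8, -0.3]
opening: 0.998
grasp_force: 0.0
time_s: 16.42
ee_pos: [0.4597, -0.2146, -0.0141]
tool_rot: [-2.803, 0.496, 1.018]
wrist_force: [3.8, -0.7, 3.9]
opening: 0.461
grasp_force: 60.8
(array([-0.1387,  0.0173, -0.0926]), array([-0.0003, -0.0011, -0.0009]))
```

Block gripped (39 mm, 60 N). Lift straight up.

```bash
python3 -m jog '[[[-0.02,0,-0.024,0,0,0],[-0.06,0,-0.07,0,0,0],[-0.103,0,-0.123,0,0,0],[-0.103,0,-0.123,0,0,0],[-0.103,0,-0.123,0,0,0],[-0.103,0,-0.123,0,0,0],[-0.103,0,-0.123,0,0,0]]]'
python3 - <<'E'
from h import *
print(state()['joints'])
for G,y,p in (([.46,-.08,.2],0,5),([.435,.1805,.17],20,50)):print(plan(G,pose(y,p)))
E
```

```text
time_s: 17.3
ee_pos: [0.459, -0.2142, 0.1448]
tool_rot: [-2.8, 0.496, 1.022]
wrist_force: [-0.1, -0.1, -2.0]
opening: 0.457
grasp_force: 60.8
[-0.58250207  0.78548471  1.06253201 -0.16174749  1.97568406  1.32782074]
(array([-0.0335, -0.128 ,  0.0238]), array([-0.0724,  0.5195, -0.2286]))
(array([-0.0923, -0.3881,  0.0886]), array([ 0.0444,  1.0017, -0.5144]))
```

```bash
python3 -m jog '[[[-0.033,-0.128,0.024,-0.072,0.52,-0.229],[-0.033,-0.128,0.024,-0.072,0.52,-0.229],[-0.033,-0.128,0.024,-0.072,0.52,-0.229],[-0.033,-0.128,0.024,-0.072,0.52,-0.229],[-0.033,-0.128,0.024,-0.072,0.52,-0.229],[-0.033,-0.128,0.024,-0.072,0.52,-0.229],[-0.033,-0.128,0.024,-0.072,0.52,-0.229],[-0.033,-0.128,0.024,-0.072,0.52,-0.229]]]'
python3 - <<'E'
from h import *
print(state()['joints'])
print(plan([.435,.1805,.17],pose(20,50)))
E
```

```text
time_s: 18.3
ee_pos: [0.4655, -0.0804, 0.1484]
tool_rot: [3.138, 0.0, 0.14]
wrist_force: [0.1, -0.1, -1.9]
opening: 0.462
grasp_force: 61.1
[-0.44367133  0.19256154  1.79447713  0.04295585  1.07436806  1.10812171]
(array([ 0.0058, -0.2746,  0.0123]), array([ 0.1107,  0.5171, -0.2115]))
```

```bash
python3 -m jog '[[[0.006,-0.275,0.012,0.111,0.517,-0.211],[0.006,-0.275,0.012,0.111,0.517,-0.211],[0.006,-0.275,0.012,0.111,0.517,-0.211],[0.006,-0.275,0.012,0.111,0.517,-0.211],[0.006,-0.275,0.012,0.111,0.517,-0.211],[0.006,-0.275,0.012,0.111,0.517,-0.211],[0.006,-0.275,0.012,0.111,0.517,-0.211],[0.006,-0.275,0.012,0.111,0.517,-0.211],[0.006,-0.275,0.012,0.111,0.517,-0.211],[0.006,-0.275,0.012,0.111,0.517,-0.211]]]'
python3 - <<'E'
from h import *
s=state();R=pose(20,50);T=Ro.from_rotvec(s['tool_rot']);print(s['joints'],'err deg',np.degrees((R.inv()*T).magnitude()),'block',s['ee_pos']-.052*T.apply([0,0,1]))
print('block x up (if grip kept):',(T*Ro.from_euler('y',40,degrees=True)).apply([1,0,0]))
print(plan([.435,.1805,.17],R))
E
```

```text
time_s: 19.55
ee_pos: [0.4727, 0.1948, 0.1375]
tool_rot: [-2.679, -0.473, -1.251]
wrist_force: [0.8, -0.1, -2.0]
opening: 0.463
grasp_force: 61.6
[ 0.01022766  0.05288447  2.33721488  1.91104395  0.27434226 -0.57484315] err deg 0.09109305660857152 block [0.435238   0.18113338 0.17083945]
block x up (if grip kept): [-1.33400314e-03 -7.86639874e-04  9.99998801e-01]
(array([-0.001 ,  0.0005,  0.0002]), array([-0.0003, -0.001 ,  0.    ]))
```

The pose is reached with no wrist error. I'll check the hole and block by mask against the projected block corners, and the ring too.

```bash
python3 -m jog '[[[0,0,0,0,0,0],[0,0,0,0,0,0],[0,0,0,0,0,0],[0,0,0,0,0,0]]]'
python3 - <<'E'
from h import *
s=state();T=Ro.from_rotvec(s['tool_rot']);B=T*Ro.from_euler('y',40,degrees=True) # block: x same as tool x before lean; z=-tool z
G=s['ee_pos']-.052*T.apply([0,0,1])
for n in('top','side','wrist'):
    im=grab(n);g=cv2.cvtColor(im['frame'],cv2.COLOR_RGB2GRAY)
    F=np.array([proj(im,G+B.apply([.022,a,b])) for a,b in((-.02,-.026),(.02,-.026),(.02,.026),(-.02,.026))])
    h=proj(im,G+B.apply([.022,0,0]))
    x0,y0=np.maximum(F.min(0)-12,0).astype(int);x1,y1=(F.max(0)+12).astype(int)
    k=(g[y0:y1,x0:x1]>165).astype(np.uint8);cs=cv2.findContours(k,0,2)[0]
    print(n,'expected face',F.round().tolist(),'hole',h.round())
    if cs:
        c=max(cs,key=cv2.contourArea);print('  seen',(cv2.boxPoints(cv2.minAreaRect(c))+[x0,y0]).round().tolist(),cv2.contourArea(c))
        hull=np.zeros_like(k);cv2.drawContours(hull,[cv2.convexHull(c)],-1,1,-1);d=cv2.morphologyEx(((hull==1)&(g[y0:y1,x0:x1]<140)).astype(np.uint8),cv2.MORPH_OPEN,np.ones((3,3)))
        _,_,st,ce=cv2.connectedComponentsWithStats(d);print('  dark',[(st[i][4],(ce[i]+[x0,y0]).round(1).tolist()) for i in range(1,len(st))])
    if n=='top':
        k=np.zeros_like(g);k[250:285,285:325]=g[250:285,285:325]>140;c=max(cv2.findContours(k,0,2)[0],key=cv2.contourArea);e=cv2.minEnclosingCircle(c);print('  ring',e,ray(im,*e[0],.021))
E
```

```text
time_s: 20.05
ee_pos: [0.4721, 0.1947, 0.1372]
tool_rot: [-2.679, -0.472, -1.252]
wrist_force: [0.0, 0.3, -2.7]
opening: 0.465
grasp_force: 61.6
top expected face [[188.0, 296.0], [210.0, 288.0], [200.0, 259.0], [178.0, 268.0]] hole [194. 278.]
  seen [[176.0, 268.0], [198.0, 260.0], [209.0, 288.0], [187.0, 296.0]] 599.0
  dark [(np.int32(35), [190.9, 278.1])]
  ring ((305.31817626953125, 267.7727355957031), 12.34250545501709) [ 0.43815937 -0.00634939  0.021     ]
side expected face [[340.0, 214.0], [341.0, 200.0], [309.0, 199.0], [306.0, 213.0]] hole [324. 207.]
  seen [[292.0, 203.0], [308.0, 179.0], [341.0, 202.0], [326.0, 225.0]] 560.0
  dark [(np.int32(9), [333.0, 198.0]), (np.int32(38), [324.9, 206.9])]
wrist expected face [[256.0, 351.0], [383.0, 352.0], [370.0, 209.0], [268.0, 208.0]] hole [319. 272.]
  seen [[243.0, 196.0], [393.0, 196.0], [393.0, 353.0], [243.0, 353.0]] 19982.0
  dark [(np.int32(623), [378.6, 231.9]), (np.int32(1065), [319.7, 268.4]), (np.int32(196), [247.5, 274.2]), (np.int32(65), [388.1, 270.6]), (np.int32(22), [379.4, 296.0]), (np.int32(23), [259.7, 297.1]), (np.int32(272), [253.9, 315.5]), (np.int32(249), [384.8, 316.0])]
```

The top face and hole match the projection within 1 to 4 px in the views that isolate them, and the ring is on the post. Handing in.

```bash
python3 -c "
from rig import *
print(sign_off())"
```

```text
the job is handed in; nothing more can be done
None
```

I handed the job in at about 20 s: the ring gauge is let go on the post's foot, and the bearing block is held still over the mat centre, hole up, about 17 cm above it. No verdict came back.

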